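Check a cover for warp with a straightedge

TASK

Lay the straightedge lengthwise along the middle of the right-hand cover's face and let go of it, then press down first on its left end and then on its right end to find out whether it rocks. If it rocks, push the tally lever over to the left (arched mark); if it sits steady, push it over to the right (straight mark). Leave the straightedge lying on the cover, and do not shift the cover from its place.

Things in the scene. Friction and masses are not known exactly. Their poses are not given: they have to be found in the camera images.
- cover_1: Cast cover 90 x 230 mm, 25 mm high, 2 kg, loose, bare metal face up. Origin: centre of its underside, z up, y along its long side (to the robot's left). One of the two covers is flat (face at 25 mm), the other bowed: a 24 mm strip across its middle at 25 mm, from which both wings fall evenly to 20 mm at the ends. Which one is bowed is not told. The right-hand one is to be checked.
- cover_2: A cover like cover_1, with the same axes; they look alike, and either of the two may be bowed, the other is flat. Either may be the right-hand one (y below 0, the one to check); the other then lies at the left, beyond the spray gun (y about 0.34), and takes no part.
- straightedge: Steel bar 200 mm long (x), 26 wide (y), 20 high, 0.35 kg; on top a black grip 70 x 18 mm, from 20 to 42 mm above the underside; the 65 mm beside it at each end are flat steel to press on. Origin: centre of the underside. Starts flat on the bench behind the right-hand cover. 3 to 6 N on an end tell: 80 mm from the middle it stays put on a flat face; on a bowed one it sinks 3 to 4 mm, the bar tips 0.05 rad.
- tally: Grey block fixed to the bench beyond the right-hand cover, 60 mm (x) by 110 mm (y), 20 mm high, with a lever upright in its middle; on its top an arched black line on the left half (+y: rocks) and a straight one on the right half (-y: steady). Origin: centre of its underside.
- verdict (a joint): Angle of the tally lever (rad): about 0 (upright) at the start, positive leaning left (tally's +y, arched mark), negative right; stops at +0.6 and -0.6. It hinges 26 mm above the bench about the tally's x axis, is an 8 mm rod, stays where it is left, moves with about 1 N at the knob.
- verdict_knob (a point): Centre of the black ball (22 mm across) on top of the lever, 66 mm from its hinge, 92 mm above the bench when upright.

How it is judged:
By the outcome, as a careful person would: the job done as asked, in the order asked, and still so for the second after the job is handed in, with the robot touching nothing.
It also fails if it takes over 62 s, if anything falls off the work surface, if the arm or the gripper's body presses on something with over 40 N, if the wrist force passes 120 N, or if a joint passes its speed limit or range.

ROBOT

A 7-joint arm with a two-finger parallel gripper is mounted at the origin on a cart in front of the work surface, level with it; the furniture and walls round the work are solid. World frame = base frame: x ahead of the robot, y to its left, z up, the work surface at z = 0. Lengths are in m, angles in degrees, forces in N, time in s.
With the tool pointing down it reaches from about 0.4 to 0.875 m from the base axis. Payload 4.4 kg.
Tool frame: the origin (TCP) lies on the centre line of the jaws, within the pads' length; the fingertips stand 25 mm ahead of it and the grasp point (between the pads) lies 6 mm ahead of it; z points along the fingers, y is the line along which they close (so a half turn about z gives the same grasp; the last joint's range is limited). The gripper opens to 85 mm and grips with 20 to 120 N. Pads are 22 mm wide; open, the fingers measure 114 mm over their backs; the gripper's body (76 mm by 85 mm) begins 54 mm behind the grasp point. The pads swing forward as they close: fully open they stand 13 mm farther back than shut.
Start: joints at [63.266, 36.005, 2.206, 86.941, -1.547, 57.084, -1.146], TCP at [0.254, -0.598, 0.224] pointing down, gripper open.
Joint ranges: [-175.42, 175.42], [-21.48, 121.26], [-71.46, 75.88], [10.55, 141.38], [-63.04, 243.04], [13.31, 113.54], [-168.57, 168.57]. Speed limits (degrees/s): [147.25, 147.25, 180, 180, 180, 180, 180].

INTERFACE

Orientations are given as [roll, pitch, yaw] about the fixed x, y, z axes, in that order (R = Rz(yaw) Ry(pitch) Rx(roll)).
In Python, from bench import get_state, camera, get_calibration, finish_job gives the robot as it stands.
- The arm moves only by the tool apply_moves, never from a script. Its argument "series" is one flat list of numbers, 6 for each row, row after row: the shift along the tool's x, y, z in mm, then the turn, a rotation vector about the tool's x, y, z in degrees. In form: [dx, dy, dz, ax, ay, az, dx, dy, dz, ax, ay, az, ...]. A call has 1 to 12 rows; each row is the pose to reach, as a shift and turn from the pose commanded when the call began, along the tool's axes at that moment; what a row does not reach only later rows make up. A row lasts 1/8 s, in which the tool goes at most 62.5 mm and 10.7 degrees, less where a joint would pass 70% of its speed; a pose out of reach is approached as far as the arm can. A call with a gripper value outside its range is refused whole. "fingers" is the finger opening in mm, from 0 to 85.4, set as the call begins (left out, the last holds). The fingers move at their own pace and stop on an object; "force" is the grip in N (left out, the last holds). Time passes only in rows, so rows that repeat a pose let the fingers close. It gives the time, the measured TCP pose, the force, the opening and the grip force at its end, in the units of the state.
- get_state(): the state, without advancing time (a new reading comes with each control period).
- camera(name): name is "scene" or "top" or "wrist"; returns the picture (420x560x3 uint8, red, green, blue); there is no depth.
- get_calibration(name): a dict with "fovy" (degrees; the focal length in pixels is half the picture's height over the tangent of half this angle, whatever the lens; pixels are square), "cx", "cy" (the principal point, pixels), "extrinsics" (4x4, takes a point from camera to world coordinates). Camera axes: x right, y up, looking along -z (the intrinsics and any distortion apply to the point x, -y, -z); pixel columns grow to the right and rows downward; lengths in m; the calibration is good to about 2 mm. The wrist camera is an equidistant fisheye: a pixel r from the principal point sees the ray r / f radians off the axis. A picture is of the moment at which its call begins: read the wrist's pose just before it. get_calibration takes no time and is no camera call; for the wrist camera it gives the pose at the moment of the call.
- finish_job(): hands the job in; it is judged then, once.
The state is a dict: "time": time; "joint_positions": joint angles; "dq": joint speeds; "effort": joint torques, N m; "tcp_pos": TCP position; "eef_rot": TCP orientation; "ft_force": force on the tool from outside, world axes, zero at the start; "wrist_torque": the same for the moment, N m; "finger_gap": opening from 0.0 (shut) to 1.0 (fully open); "finger_force": force on a finger pad.
Only numpy, scipy, OpenCV 4.12 (cv2) and the standard library are available. Lean on these libraries where they do the work, as an engineer would, in place of code of your own. Each camera call takes 0.05 s, during which the arm holds its last target. There are 200 camera calls.

## Working session

There is one attempt and no reset: what is moved stays moved. The work goes in short steps, Python scripts to look and compute and a tool call to move; the robot and the scene stay as the last step left them, time stands still between calls to the robot, and variables do not carry over. Pictures are saved under pics/ and viewed, at most 10 in all, crops included, and the job is handed in when it is done.

Besides the shell and the picture viewer there is one more tool, called by a JSON object that holds its "api" and its "payload". apply_moves: Moves the arm, as the interface text tells. Its arguments: {"type":"object","properties":{"series":{"type":"array"},"fingers":{"type":"number"},"force":{"type":"number"}},"required":["series"]}

```bash
mkdir -p pics; ls; python3 - <<'E'
from bench import *
import cv2,numpy as np
s=get_state(); print(s)
for n in("scene","top"):
    im=camera(n); cv2.imwrite(f"pics/{n}0.png",im[:,:,::-1])
    c=get_calibration(n); print(n,c)
E
```

```text
pics
{'time': 0.0, 'joint_positions': array([63.26648392, 36.0577546 ,  2.20174037, 86.99575652, -1.54568065,
       57.08325179, -1.14695835]), 'dq': array([-0.05770892, -0.14736827,  0.02114566, -0.00553084,  0.05922908,
       -0.07918671, -0.04750819]), 'effort': array([ 2.10761386e-04, -5.63398433e+01,  1.22640945e+00, -1.93445438e+01,
        1.10722653e-02,  1.02954419e-02, -1.09076844e-06]), 'tcp_pos': array([ 0.25337549, -0.59789669,  0.22300333]), 'eef_rot': array([-1.79892913e+02,  1.96120530e-03,  2.29637950e+01]), 'ft_force': array([ 0.02878352,  0.28506474, -0.52273779]), 'wrist_torque': array([ 0.02335442, -0.01328611, -0.01659743]), 'finger_force': 0.0, 'finger_gap': 1.0023723365386832}
scene {'fovy': 46.08930369282986, 'cx': 280.89711106861455, 'cy': 214.26768612359407, 'extrinsics': array([[-0.68848725,  0.52933993, -0.49576663, -0.08580045],
       [-0.72519465, -0.51079746,  0.46171276,  0.60587038],
       [-0.00883333,  0.67741066,  0.73555202,  1.04626901],
       [ 0.        ,  0.        ,  0.        ,  1.        ]])}
top {'fovy': 47.7114893396236, 'cx': 286.5034135438337, 'cy': 206.6146219985164, 'extrinsics': array([[ 0.00871676,  0.98369349, -0.1796417 ,  0.34838086],
       [-0.99964009,  0.01313029,  0.02339413,  0.04002743],
       [ 0.02537141,  0.17937312,  0.9834539 ,  1.29984095],
       [ 0.        ,  0.        ,  0.        ,  1.        ]])}
```

View pics/top0.png

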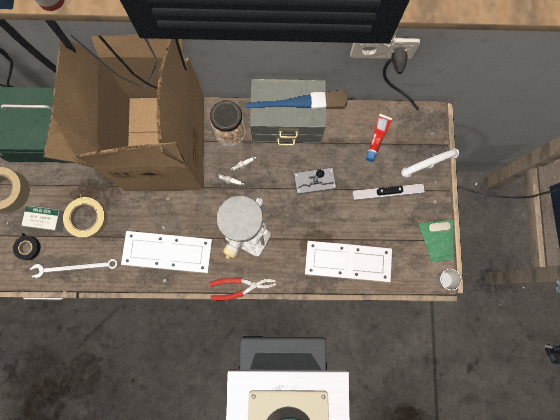

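View pics/scene0.png

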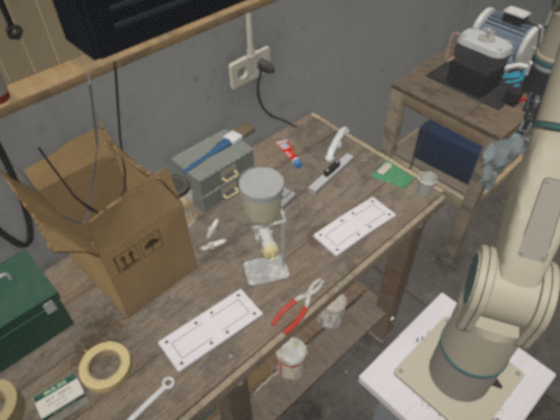

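Top view: right cover at about (348,261), straightedge from (353,194) to (425,187) with its black grip at (389,190), tally block at (315,181) with the knob at (320,173). The arm is out of view at the right. The wrenches, pliers and white bracket are clear of these.

```bash
cat > h.py <<'E'
from bench import *
import cv2,numpy as np
def ray(n,u,v,c=None):
    c=c or get_calibration(n); f=210/np.tan(np.radians(c["fovy"]/2)); T=c["extrinsics"]
    x,y=u-c["cx"],v-c["cy"]
    if n=="wrist":
        r=np.hypot(x,y)+1e-9; t=r/f; d=np.array([np.sin(t)*x/r,-np.sin(t)*y/r,-np.cos(t)])
    else: d=np.array([x/f,-y/f,-1.])
    return T[:3,3],T[:3,:3]@d
def cast(n,u,v,z,c=None):
    o,d=ray(n,u,v,c); return o+d*(z-o[2])/d[2]
def rect(n,mask,z,lo,c=None):
    "largest blobs over lo px: centre, sides, long-axis angle on plane z"
    out=[]
    for k in cv2.findContours(mask.astype(np.uint8),cv2.RETR_EXTERNAL,cv2.CHAIN_APPROX_NONE)[0]:
        if cv2.contourArea(k)<lo: continue
        p=np.array([cast(n,*q[0],z,c)[:2] for q in k],np.float32)
        (cx,cy),(w,h),a=cv2.minAreaRect(p)
        if w<h: w,h,a=h,w,a+90
        out.append([round(float(t),4) for t in(cx,cy,w,h,(a+90)%180-90)])
    return out
E
python3 - <<'E'
from h import *
im=cv2.imread("pics/top0.png"); g=im.min(2).astype(int)
def roi(m,x0,x1,y0,y1):
    o=np.zeros_like(m); o[y0:y1,x0:x1]=m[y0:y1,x0:x1]; return o
print("cover",rect("top",roi(g>170,290,405,230,295),.0235,500))
print("bar",rect("top",cv2.morphologyEx(roi(g>130,345,432,180,203).astype(np.uint8),cv2.MORPH_CLOSE,np.ones((9,9))),.02,100))
print("grip",rect("top",roi(g<45,370,410,180,200),.042,20))
print("tally",rect("top",cv2.morphologyEx(roi(g>105,288,342,163,198).astype(np.uint8),cv2.MORPH_CLOSE,np.ones((7,7))),.02,100))
print("knob",rect("top",roi(g<40,308,330,164,182),.092,10))
cv2.imwrite("pics/c1.png",cv2.resize(im[155:290,285:435],None,fx=5,fy=4.4,interpolation=cv2.INTER_CUBIC)[:600])
E
```

```text
cover [[0.436, -0.1577, 0.2297, 0.0908, 85.3445]]
bar [[0.6295, -0.272, 0.1992, 0.0255, -83.1942]]
grip [[0.6275, -0.2702, 0.0703, 0.0178, -82.7509]]
tally [[0.6585, -0.0676, 0.1478, 0.0968, -89.0953]]
knob [[0.659, -0.0749, 0.0176, 0.017, 63.4289]]
```

View pics/c1.png

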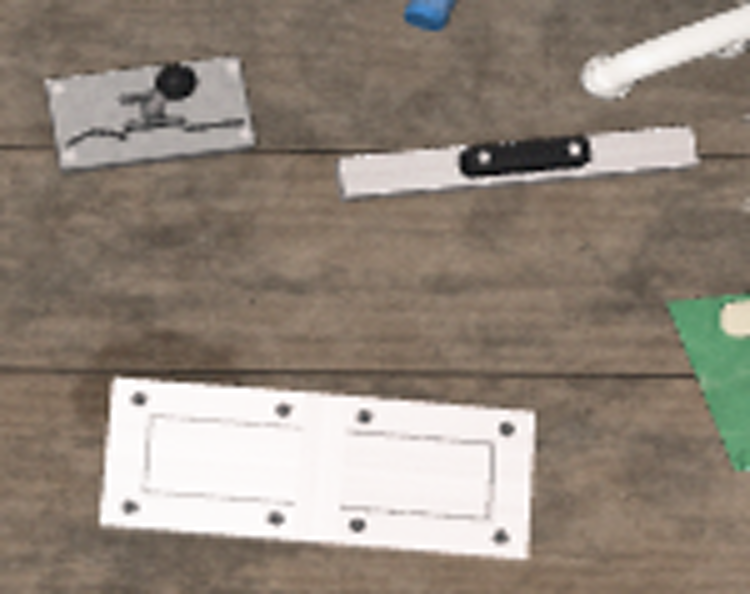

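The crop shows the tally with its arched line at the left, its straight line at the right and the lever near upright. The straightedge and the right cover are clean and clearly outlined. I'm moving above the grip now.

{"api": "apply_moves", "payload": {"series": [472, -155, 30, 0, 0, -73.8, 472, -155, 30, 0, 0, -73.8, 472, -155, 30, 0, 0, -73.8, 472, -155, 30, 0, 0, -73.8, 472, -155, 30, 0, 0, -73.8, 472, -155, 30, 0, 0, -73.8, 472, -155, 30, 0, 0, -73.8, 472, -155, 30, 0, 0, -73.8, 472, -155, 30, 0, 0, -73.8, 472, -155, 30, 0, 0, -73.8, 472, -155, 30, 0, 0, -73.8, 472, -155, 30, 0, 0, -73.8], "fingers": 60, "force": 40}}

```text
time: 1.6
tcp_pos: [0.6268, -0.2733, 0.1941]
eef_rot: [-180.0, 0.0, 96.6]
ft_force: [-0.8, 0.3, -0.4]
finger_gap: 0.703
finger_force: 0.0
```

```bash
cat >> h.py <<'E'
from scipy.spatial.transform import Rotation as Ro
def go(x,y,z,yaw):
    s=get_state(); R=Ro.from_euler("xyz",s["eef_rot"],degrees=True)
    d=R.inv().apply(np.array([x,y,z])-s["tcp_pos"])*1000
    a=(R.inv()*Ro.from_euler("xyz",[180,0,yaw],degrees=True)).as_rotvec(degrees=True)
    print("t",round(s["time"],2),"go",d.round(1),a.round(2))
def st():
    s=get_state(); print(round(s["time"],2),s["tcp_pos"].round(4),s["eef_rot"].round(2),s["ft_force"].round(2),s["finger_gap"].round(3),s["joint_positions"].round(0))
E
python3 - <<'E'
from h import *
st(); c=get_calibration("wrist"); im=camera("wrist"); print(c)
cv2.imwrite("pics/w1.png",im[:,:,::-1]); go(.6285,-.271,.047,96.8)
E
```

```text
Traceback (most recent call last):
  File "h.py", line 29, in st
    s=get_state(); print(round(s["time"],2),s["tcp_pos"].round(4),s["eef_rot"].round(2),s["ft_force"].round(2),s["finger_gap"].round(3),s["joint_positions"].round(0))
                                                                                                               ^^^^^^^^^^^^^^^^^^^^^
AttributeError: 'float' object has no attribute 'round'
```

```bash
sed -i 's/s\["finger_gap"\].round(3)/round(s["finger_gap"],3)/' h.py
python3 - <<'E'
from h import *
st(); c=get_calibration("wrist"); im=camera("wrist"); print(c)
cv2.imwrite("pics/w1.png",im[:,:,::-1]); go(.6285,-.271,.047,96.8)
E
```

```text
1.6 [ 0.6268 -0.2733  0.1941] [-1.7998e+02  4.0000e-02  9.6620e+01] [-0.81  0.33 -0.41] 0.703 [ 31.  41. -17.  82.  13.  58.  17.]
{'fovy': 65.70646984690485, 'cx': 275.97714791452063, 'cy': 210.78294906974435, 'extrinsics': array([[ 9.93407106e-01, -1.09919543e-01, -3.25578873e-02,
         6.18865091e-01],
       [ 1.14635741e-01,  9.54905662e-01,  2.73886514e-01,
        -2.03416294e-01],
       [ 9.84230623e-04, -2.75813107e-01,  9.61210779e-01,
         3.43692297e-01],
       [ 0.00000000e+00,  0.00000000e+00,  0.00000000e+00,
         1.00000000e+00]])}
t 1.65 go [  1.9   1.7 147.1] [-0.01  0.03 -0.15]
```

View pics/w1.png

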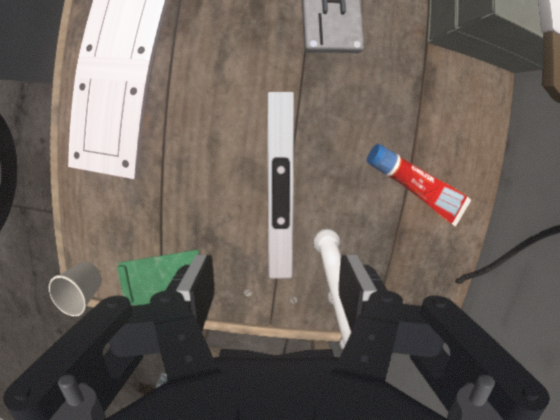

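The wrist view shows the bar upright in the picture at (281,185) with the grip at (281,193). The fingers are clear of it.

```bash
python3 - <<'E'
from h import *
c=get_calibration("wrist"); im=cv2.imread("pics/w1.png"); g=im.min(2).astype(int); m=np.zeros(g.shape,bool)
m[150:235,265:297]=g[150:235,265:297]<50
print("grip",rect("wrist",m,.042,100,c))
m[:]=0; m[88:282,262:300]=g[88:282,262:300]>125
print("bar",rect("wrist",cv2.morphologyEx(m.astype(np.uint8),cv2.MORPH_CLOSE,np.ones((5,5))),.02,300,c))
E
```

```text
grip []
bar [[0.6318, -0.2732, 0.2001, 0.0266, -83.2339]]
```

{"api": "apply_moves", "payload": {"series": [1, 3, 50, 0, 0, 0, 1, 3, 100, 0, 0, 0, 1, 3, 125, 0, 0, 0, 1, 3, 140, 0, 0, 0, 1, 3, 146, 0, 0, 0, 1, 3, 146, 0, 0, 0]}}

```text
time: 2.4
tcp_pos: [0.6311, -0.2706, 0.0486]
eef_rot: [179.9, 0.0, 96.8]
ft_force: [-0.3, -0.5, 0.2]
finger_gap: 0.707
finger_force: 0.0
```

{"api": "apply_moves", "payload": {"series": [0, 0, 0, 0, 0, 0, 0, 0, 0, 0, 0, 0, 0, 0, 0, 0, 0, 0, 0, 0, 0, 0, 0, 0, 0, 0, 0, 0, 0, 0, 0, 0, 0, 0, 0, 0], "fingers": 5, "force": 40}}

```text
time: 3.15
tcp_pos: [0.6306, -0.2703, 0.0479]
eef_rot: [-180.0, -0.0, 96.8]
ft_force: [0.1, 0.7, 0.8]
finger_gap: 0.06
finger_force: 0.0
```

```bash
python3 - <<'E'
from h import *
st(); a=camera("wrist"); b=camera("scene"); 
a=a[:,:,::-1];b=b[100:260,220:440,::-1]
b=cv2.resize(b,(577,420),interpolation=cv2.INTER_CUBIC)
cv2.imwrite("pics/w2.png",cv2.resize(np.hstack([a,b]),(800,296),interpolation=cv2.INTER_AREA))
E
```

```text
3.15 [ 0.6306 -0.2703  0.0479] [-180.     -0.     96.76] [0.09 0.69 0.81] 0.06 [ 29.  51. -15.  88.  17.  43.  14.]
```

View pics/w2.png

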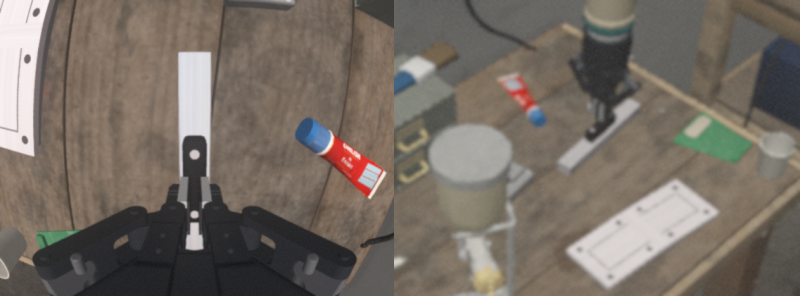

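```bash
python3 - <<'E'
from h import *
st(); a=camera("wrist"); print(get_state()["finger_force"])
cv2.imwrite("pics/w3.png",cv2.resize(a[180:380,180:380,::-1],(600,600),interpolation=cv2.INTER_CUBIC))
E
```

```text
3.25 [ 0.6306 -0.2703  0.0479] [-180.     -0.     96.76] [0.62 0.26 0.83] 0.059 [ 29.  51. -15.  88.  17.  43.  14.]
0.0
```

View pics/w3.png

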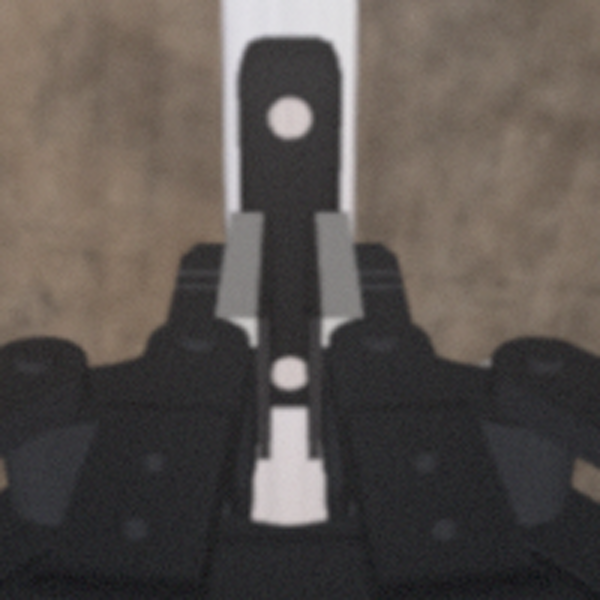

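```bash
python3 - <<'E'
from h import *
c=get_calibration("wrist");s=get_state()
T=np.linalg.inv(c["extrinsics"]);f=210/np.tan(np.radians(c["fovy"]/2))
R=Ro.from_euler("xyz",s["eef_rot"],degrees=True).as_matrix()
def pr(p):
    q=T[:3,:3]@(s["tcp_pos"]+R@np.array(p)/1000)+T[:3,3]; x,y,z=q[0],-q[1],-q[2]
    r=np.hypot(x,y); t=np.arctan2(r,z); return ((np.array([c["cx"],c["cy"]])+f*t*np.array([x,y])/r-180)*3).round(0)
for gy in(2.5,9):
  for x in(-11,11):
    print(gy,x,[(z,pr([x,y,z]).tolist()) for z in(25,6,-10) for y in(-gy,gy)])
im=cv2.imread("pics/w2.png")
a=camera("wrist")
for (u,v) in((245,150),(340,150),(290,38),(222,100),(358,100)):
    print(u,v,[cast("wrist",180+u/3,180+v/3,z,c).round(4).tolist()[:2] for z in(.02,.042)])
E
```

```text
2.5 -11 [(25, [274.0, 245.0]), (25, [299.0, 245.0]), (6, [273.0, 290.0]), (6, [301.0, 290.0]), (-10, [271.0, 334.0]), (-10, [302.0, 334.0])]
2.5 11 [(25, [273.0, 139.0]), (25, [300.0, 139.0]), (6, [272.0, 175.0]), (6, [301.0, 175.0]), (-10, [270.0, 212.0]), (-10, [302.0, 212.0])]
9 -11 [(25, [241.0, 245.0]), (25, [332.0, 245.0]), (6, [236.0, 290.0]), (6, [337.0, 289.0]), (-10, [232.0, 334.0]), (-10, [341.0, 334.0])]
9 11 [(25, [239.0, 139.0]), (25, [334.0, 139.0]), (6, [234.0, 175.0]), (6, [339.0, 175.0]), (-10, [228.0, 212.0]), (-10, [344.0, 212.0])]
245 150 [[0.6218, -0.2634], [0.6219, -0.2556]]
340 150 [[0.64, -0.2613], [0.6378, -0.2537]]
290 38 [[0.6278, -0.2404], [0.6271, -0.2355]]
222 100 [[0.6164, -0.2539], [0.6172, -0.2473]]
358 100 [[0.6421, -0.2509], [0.6396, -0.2447]]
```

The pads look as if they closed above the grip, and there is no contact force. I'll open again, lower so the pads straddle the bar, and close gently to find the pads' true height.

{"api": "apply_moves", "payload": {"series": [0, 0, 0, 0, 0, 0, 0, 0, 0, 0, 0, 0, 0, 0, 0, 0, 0, 0, 0, 0, 6, 0, 0, 0, 0, 0, 12, 0, 0, 0, 0, 0, 18, 0, 0, 0, 0, 0, 18, 0, 0, 0], "fingers": 50}}

```text
time: 4.22
tcp_pos: [0.63, -0.2701, 0.029]
eef_rot: [-179.9, -0.0, 96.8]
ft_force: [0.5, 0.2, 0.5]
finger_gap: 0.58
finger_force: 0.0
```

{"api": "apply_moves", "payload": {"series": [0, 0, 0, 0, 0, 0, 0, 0, 0, 0, 0, 0, 0, 0, 0, 0, 0, 0, 0, 0, 0, 0, 0, 0, 0, 0, 0, 0, 0, 0], "fingers": 5, "force": 30}}

```text
time: 4.85
tcp_pos: [0.6309, -0.2704, 0.0303]
eef_rot: [180.0, 0.0, 96.8]
ft_force: [-0.4, 0.4, 2.7]
finger_gap: 0.194
finger_force: 29.8
```

```bash
python3 - <<'E'
from h import *
st(); a=camera("wrist"); print(get_state()["finger_force"])
b=camera("scene")[150:230,280:400]
cv2.imwrite("pics/w4.png",np.hstack([cv2.resize(a[180:380,180:380,::-1],(400,400)),cv2.resize(b[:,:,::-1],(400,400*80//120)) .repeat(1,0) if 0 else cv2.resize(b[:,20:100,::-1],(400,400),interpolation=cv2.INTER_CUBIC)]))
E
```

```text
4.85 [ 0.6309 -0.2704  0.0303] [1.7997e+02 2.0000e-02 9.6760e+01] [-0.39  0.37  2.69] 0.194 [ 29.  53. -14.  88.  17.  42.  14.]
29.847903549671173
```

View pics/w4.png

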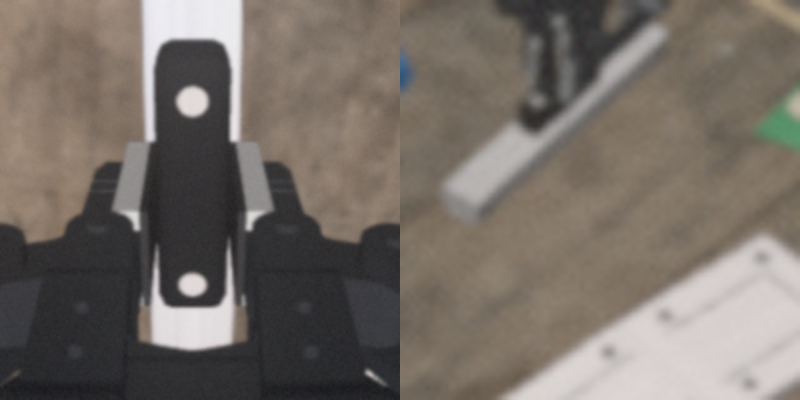

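It now holds the grip, but the pads overlap it by only a few mm: the tips sit about 35 mm higher than the stated figure implies. I'll regrip lower and watch the force.

{"api": "apply_moves", "payload": {"series": [0, 0, 0, 0, 0, 0, 0, 0, 0, 0, 0, 0, 0, 0, 3, 0, 0, 0, 0, 0, 6, 0, 0, 0, 0, 0, 9, 0, 0, 0, 0, 0, 12, 0, 0, 0, 0, 0, 12, 0, 0, 0], "fingers": 35}}

```text
time: 5.82
tcp_pos: [0.6304, -0.2702, 0.0175]
eef_rot: [-180.0, -0.0, 96.8]
ft_force: [-0.9, 0.6, -0.1]
finger_gap: 0.409
finger_force: 0.0
```

{"api": "apply_moves", "payload": {"series": [0, 0, 0, 0, 0, 0, 0, 0, 0, 0, 0, 0, 0, 0, 0, 0, 0, 0, 0, 0, 0, 0, 0, 0], "fingers": 5, "force": 50}}

```text
time: 6.32
tcp_pos: [0.6309, -0.2703, 0.0181]
eef_rot: [180.0, 0.0, 96.8]
ft_force: [0.0, 0.3, 0.8]
finger_gap: 0.199
finger_force: 51.8
```

{"api": "apply_moves", "payload": {"series": [0, 0, -15, 0, 0, 0, 0, 0, -45, 0, 0, 0, 0, 0, -80, 0, 0, 0, 20, -25, -80, 0, 0, 2, 45, -60, -80, 0, 0, 4, 75, -95, -80, 0, 0, 6, 100, -130, -80, 0, 0, 8, 125, -165, -80, 0, 0, 10.5, 137, -180, -80, 0, 0, 11.4, 137, -180, -80, 0, 0, 11.4, 137, -180, -80, 0, 0, 11.4]}}

```text
time: 7.7
tcp_pos: [0.4375, -0.1561, 0.0984]
eef_rot: [179.8, 0.0, 85.4]
ft_force: [-0.2, -1.4, -4.5]
finger_gap: 0.193
finger_force: 51.2
```

```bash
python3 - <<'E'
from h import *
st(); t=camera("top"); s=camera("wrist")
cv2.imwrite("pics/t5.png",t[:,:,::-1]); cv2.imwrite("pics/w5.png",s[:,:,::-1])
cv2.imwrite("pics/v5.png",np.hstack([cv2.resize(t[220:300,280:420,::-1],(400,228),interpolation=cv2.INTER_CUBIC),cv2.resize(s[:,:,::-1],(400,300))[:228]]))
E
```

```text
7.7 [ 0.4375 -0.1561  0.0984] [1.7985e+02 3.0000e-02 8.5360e+01] [-0.2  -1.38 -4.46] 0.193 [ 24.  33. -11. 122.  14.  25.  -2.]
```

View pics/v5.png

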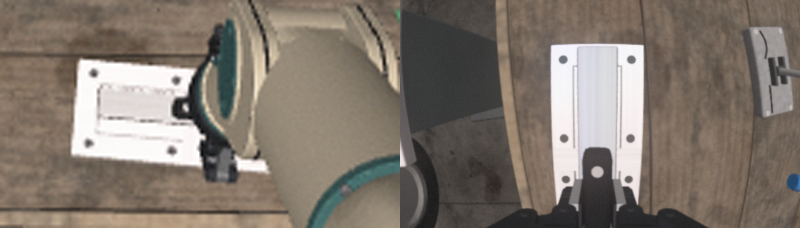

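Top view: the arm hides the right half of the cover. The wrist view shows the cover outline (about u 213–342 in full pixels) with the bar above it at u 248–304; both far ends are near v 63.

```bash
python3 - <<'E'
from h import *
c=get_calibration("wrist"); im=cv2.imread("pics/w5.png"); g=im.min(2).astype(float)
g=cv2.GaussianBlur(g,(3,3),0)
def edges(l):
    d=np.diff(l); i=[k for k in range(1,len(d)-1) if abs(d[k])>7 and abs(d[k])>=abs(d[k-1]) and abs(d[k])>abs(d[k+1])]
    return [(k,round(d[k])) for k in i]
for v in(80,110,140,170,190): print(v,[(k+190,d) for k,d in edges(g[v:v+3,190:365].mean(0))])
for u in(228,255,275,295,325): print("col",u,[(k+45,d) for k,d in edges(g[45:100,u:u+3].mean(1))])
E
```

```text
80 [(210, 51), (222, -42), (233, 44), (246, -19), (249, 10), (302, -13), (304, 23), (317, -41), (328, 40), (340, -58)]
110 [(210, 51), (240, -18), (243, 19), (247, -20), (249, 10), (302, -11), (304, 24), (308, -22), (310, 25), (340, -52)]
140 [(210, 46), (241, -21), (243, 23), (247, -24), (250, 9), (301, -14), (304, 27), (307, -25), (310, 25), (340, -56)]
170 [(211, 48), (241, -27), (244, 25), (247, -17), (250, 8), (301, -13), (303, 22), (307, -26), (310, 24), (339, -44)]
190 [(212, 48), (223, -42), (234, 38), (241, -24), (244, 24), (248, -19), (250, 9), (301, -13), (303, 23), (307, -24), (309, 26), (316, -36), (327, 40), (339, -43), (348, -11), (351, 8)]
col 228 [(61, 45), (77, -46), (88, 46)]
col 255 [(61, 51), (64, -12)]
col 275 [(60, 46), (63, -16)]
col 295 [(61, 52), (64, -13)]
col 325 [(62, 58), (77, -40), (88, 42)]
```

```bash
python3 - <<'E'
from h import *
c=get_calibration("wrist"); C=lambda u,v,z:cast("wrist",u,v,z,c)[:2]
for v in(81,141,191):
    a=dict(zip((81,141,191),((210.5,340.5),(210.5,340.5),(212.5,339.5))))[v]
    b=dict(zip((81,141,191),((247,304),(247.5,304),(248.5,303.5))))[v]
    mc=(C(a[0],v,.024)+C(a[1],v,.024))/2; mb=(C(b[0],v,.1003)+C(b[1],v,.1003))/2
    print(v,"cover mid",mc.round(4),"bar mid",mb.round(4),"w",np.hypot(*(C(a[0],v,.024)-C(a[1],v,.024))).round(4),np.hypot(*(C(b[0],v,.1003)-C(b[1],v,.1003))).round(4))
for z in(.02,.0225,.025): print("cover far",C(276,61,z).round(4))
print("bar far",C(276,63.8,.1003).round(4))
E
```

```text
81 cover mid [ 0.4454 -0.058 ] bar mid [ 0.4444 -0.0682] w 0.0889 0.0254
141 cover mid [ 0.442  -0.0998] bar mid [ 0.4423 -0.0955] w 0.0901 0.0255
191 cover mid [ 0.4394 -0.1353] bar mid [ 0.4405 -0.1186] w 0.0906 0.0256
cover far [ 0.4469 -0.0444]
cover far [ 0.4468 -0.0448]
cover far [ 0.4468 -0.0453]
bar far [ 0.4453 -0.0604]
```

The bar is lined up with the cover's middle to within 1 mm along, across and in yaw, so I'm lowering it.

{"api": "apply_moves", "payload": {"series": [0, 0, 20, 0, 0, 0, 0, 0, 40, 0, 0, 0, 0, 0, 50, 0, 0, 0, 0, 0, 53, 0, 0, 0, 0, 0, 54, 0, 0, 0, 0, 0, 54, 0, 0, 0]}}

```text
time: 8.55
tcp_pos: [0.4362, -0.1556, 0.0443]
eef_rot: [179.9, 0.0, 85.4]
ft_force: [-0.3, 0.9, -2.6]
finger_gap: 0.193
finger_force: 51.1
```

{"api": "apply_moves", "payload": {"series": [0, 0, 0.5, 0, 0, 0, 0, 0, 1, 0, 0, 0, 0, 0, 1, 0, 0, 0]}}

```text
time: 8.93
tcp_pos: [0.4359, -0.1555, 0.0431]
eef_rot: [180.0, 0.0, 85.4]
ft_force: [0.3, 0.5, -2.7]
finger_gap: 0.195
finger_force: 51.3
```

{"api": "apply_moves", "payload": {"series": [0, 0, 0.5, 0, 0, 0, 0, 0, 1, 0, 0, 0, 0, 0, 1, 0, 0, 0]}}

```text
time: 9.3
tcp_pos: [0.4359, -0.1555, 0.043]
eef_rot: [180.0, 0.0, 85.4]
ft_force: [-2.0, 0.6, 10.2]
finger_gap: 0.196
finger_force: 53.2
```

{"api": "apply_moves", "payload": {"series": [0, 0, 0, 0, 0, 0, 0, 0, 0, 0, 0, 0, 0, 0, 0, 0, 0, 0, 0, 0, -10, 0, 0, 0, 0, 0, -30, 0, 0, 0, 0, 0, -70, 0, 0, 0, 0, 0, -90, 0, 0, 0, 0, 0, -90, 0, 0, 0], "fingers": 40}}

```text
time: 10.3
tcp_pos: [0.4369, -0.1559, 0.1337]
eef_rot: [179.8, 0.1, 85.3]
ft_force: [-0.9, 0.3, -0.3]
finger_gap: 0.469
finger_force: 0.0
```

```bash
python3 - <<'E'
from h import *
st(); s=camera("wrist"); cv2.imwrite("pics/w6.png",s[:,:,::-1])
E
```

```text
10.3 [ 0.4369 -0.1559  0.1337] [1.7977e+02 5.0000e-02 8.5340e+01] [-0.95  0.34 -0.28] 0.469 [ 25.  30. -13. 121.  13.  30.  -2.]
```

View pics/w6.png

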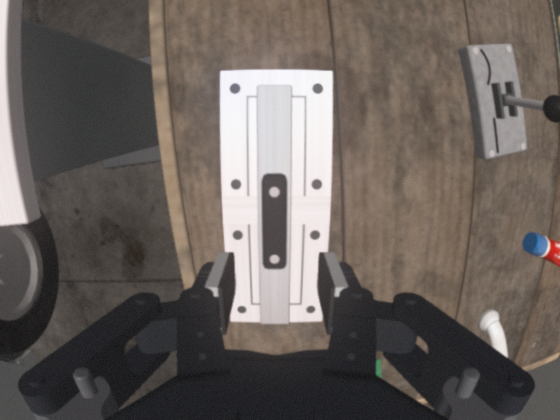

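The bar lies centred lengthwise on the cover (u 258–291, v 85–323) and is released. Next I close the fingers and move over the left end (+y).

{"api": "apply_moves", "payload": {"series": [35, 0, 0, 0, 0, 0, 77, 0, 0, 0, 0, 0, 77, 0, 30, 0, 0, 0, 77, 0, 45, 0, 0, 0, 77, 0, 55, 0, 0, 0, 77, 0, 55, 0, 0, 0, 77, 0, 55, 0, 0, 0], "fingers": 0}}

```text
time: 11.22
tcp_pos: [0.4421, -0.0788, 0.0771]
eef_rot: [180.0, -0.0, 85.3]
ft_force: [0.2, 0.9, 0.7]
finger_gap: -0.001
finger_force: 0.0
```

{"api": "apply_moves", "payload": {"series": [0, 0, 3, 0, 0, 0, 0, 0, 6, 0, 0, 0, 0, 0, 9, 0, 0, 0, 0, 0, 12, 0, 0, 0, 0, 0, 12, 0, 0, 0]}}

```text
time: 11.85
tcp_pos: [0.4418, -0.0786, 0.0647]
eef_rot: [-180.0, -0.0, 85.4]
ft_force: [-0.1, -0.2, 1.0]
finger_gap: 0.003
finger_force: 0.0
```

{"api": "apply_moves", "payload": {"series": [0, 0, 2, 0, 0, 0, 0, 0, 4, 0, 0, 0, 0, 0, 6, 0, 0, 0, 0, 0, 8, 0, 0, 0, 0, 0, 10, 0, 0, 0, 0, 0, 10, 0, 0, 0]}}

```text
time: 12.6
tcp_pos: [0.4419, -0.0786, 0.0548]
eef_rot: [-180.0, -0.0, 85.4]
ft_force: [-0.2, -0.6, -0.4]
finger_gap: 0.002
finger_force: 0.0
```

{"api": "apply_moves", "payload": {"series": [0, 0, 2, 0, 0, 0, 0, 0, 4, 0, 0, 0, 0, 0, 6, 0, 0, 0, 0, 0, 8, 0, 0, 0, 0, 0, 8, 0, 0, 0]}}

```text
time: 13.22
tcp_pos: [0.4418, -0.0787, 0.0468]
eef_rot: [-180.0, -0.0, 85.4]
ft_force: [0.6, 0.1, 0.5]
finger_gap: -0.002
finger_force: 0.0
```

{"api": "apply_moves", "payload": {"series": [0, 0, 1, 0, 0, 0, 0, 0, 2, 0, 0, 0, 0, 0, 3, 0, 0, 0, 0, 0, 4, 0, 0, 0, 0, 0, 4, 0, 0, 0]}}

```text
time: 13.85
tcp_pos: [0.4419, -0.0787, 0.0428]
eef_rot: [-180.0, -0.0, 85.4]
ft_force: [0.6, -0.4, 0.0]
finger_gap: -0.003
finger_force: 0.0
```

{"api": "apply_moves", "payload": {"series": [0, 0, 0.7, 0, 0, 0, 0, 0, 1.4, 0, 0, 0, 0, 0, 1.4, 0, 0, 0]}}

```text
time: 14.22
tcp_pos: [0.4419, -0.0787, 0.0415]
eef_rot: [-180.0, 0.0, 85.4]
ft_force: [0.1, -0.3, 0.9]
finger_gap: 0.001
finger_force: 0.0
```

{"api": "apply_moves", "payload": {"series": [0, 0, 0.7, 0, 0, 0, 0, 0, 1.4, 0, 0, 0, 0, 0, 1.4, 0, 0, 0]}}

```text
time: 14.6
tcp_pos: [0.4419, -0.0787, 0.0401]
eef_rot: [-180.0, -0.0, 85.4]
ft_force: [0.7, 0.5, -0.5]
finger_gap: -0.003
finger_force: 0.0
```

{"api": "apply_moves", "payload": {"series": [0, 0, 0.5, 0, 0, 0, 0, 0, 1, 0, 0, 0, 0, 0, 1, 0, 0, 0]}}

```text
time: 14.98
tcp_pos: [0.4419, -0.0787, 0.0391]
eef_rot: [-180.0, -0.0, 85.4]
ft_force: [0.9, 0.0, 0.2]
finger_gap: 0.002
finger_force: 0.0
```

{"api": "apply_moves", "payload": {"series": [0, 0, 0.5, 0, 0, 0, 0, 0, 1, 0, 0, 0, 0, 0, 1, 0, 0, 0]}}

```text
time: 15.35
tcp_pos: [0.4419, -0.0787, 0.0381]
eef_rot: [-180.0, -0.0, 85.4]
ft_force: [0.6, -0.4, -0.3]
finger_gap: -0.0
finger_force: 0.0
```

{"api": "apply_moves", "payload": {"series": [0, 0, 0.5, 0, 0, 0, 0, 0, 1, 0, 0, 0, 0, 0, 1, 0, 0, 0]}}

```text
time: 15.72
tcp_pos: [0.442, -0.0785, 0.0371]
eef_rot: [180.0, -0.0, 85.4]
ft_force: [-0.1, 0.8, 0.8]
finger_gap: 0.002
finger_force: 0.4
```

{"api": "apply_moves", "payload": {"series": [0, 0, 0.5, 0, 0, 0, 0, 0, 1, 0, 0, 0, 0, 0, 1, 0, 0, 0]}}

```text
time: 16.1
tcp_pos: [0.442, -0.0786, 0.0361]
eef_rot: [180.0, -0.0, 85.4]
ft_force: [-0.9, 1.0, 1.8]
finger_gap: -0.005
finger_force: 0.5
```

{"api": "apply_moves", "payload": {"series": [0, 0, 0.5, 0, 0, 0, 0, 0, 1, 0, 0, 0, 0, 0, 1, 0, 0, 0]}}

```text
time: 16.48
tcp_pos: [0.442, -0.0787, 0.0351]
eef_rot: [180.0, -0.0, 85.4]
ft_force: [-0.0, 0.8, 0.7]
finger_gap: 0.001
finger_force: 0.6
```

{"api": "apply_moves", "payload": {"series": [0, 0, 0.5, 0, 0, 0, 0, 0, 1, 0, 0, 0, 0, 0, 1, 0, 0, 0]}}

```text
time: 16.85
tcp_pos: [0.4421, -0.0786, 0.0346]
eef_rot: [180.0, 0.0, 85.4]
ft_force: [-0.7, 1.7, 8.1]
finger_gap: 0.004
finger_force: 3.7
```

{"api": "apply_moves", "payload": {"series": [0, 0, 0.3, 0, 0, 0, 0, 0, 0.5, 0, 0, 0, 0, 0, 0.5, 0, 0, 0]}}

```text
time: 17.23
tcp_pos: [0.4421, -0.0786, 0.0345]
eef_rot: [180.0, 0.0, 85.4]
ft_force: [-0.9, 0.6, 13.0]
finger_gap: 0.002
finger_force: 6.6
```

The left end sank about 3 mm at 0.5 to 1 N and then went firm (8 to 13 N). That is rocking; now the right end.

{"api": "apply_moves", "payload": {"series": [0, 0, -8, 0, 0, 0, 0, 0, -45, 0, 0, 0, -40, 0, -50, 0, 0, 0, -90, 0, -50, 0, 0, 0, -140, 0, -50, 0, 0, 0, -160, 0, -50, 0, 0, 0, -160, 0, -30, 0, 0, 0, -160, 0, -12, 0, 0, 0, -160, 0, -5, 0, 0, 0, -160, 0, -5, 0, 0, 0]}}

```text
time: 18.48
tcp_pos: [0.4288, -0.238, 0.0385]
eef_rot: [-180.0, -0.0, 85.4]
ft_force: [-0.5, 0.8, 0.3]
finger_gap: 0.001
finger_force: 0.0
```

{"api": "apply_moves", "payload": {"series": [0, 0, 0.5, 0, 0, 0, 0, 0, 1, 0, 0, 0, 0, 0, 1, 0, 0, 0]}}

```text
time: 18.85
tcp_pos: [0.4293, -0.2383, 0.038]
eef_rot: [180.0, 0.0, 85.4]
ft_force: [0.2, -0.1, -0.0]
finger_gap: 0.001
finger_force: 0.0
```

{"api": "apply_moves", "payload": {"series": [0, 0, 0.5, 0, 0, 0, 0, 0, 1, 0, 0, 0, 0, 0, 1, 0, 0, 0]}}

```text
time: 19.23
tcp_pos: [0.4291, -0.2384, 0.0367]
eef_rot: [180.0, 0.0, 85.4]
ft_force: [0.0, -0.4, 1.9]
finger_gap: -0.005
finger_force: 0.5
```

{"api": "apply_moves", "payload": {"series": [0, 0, 0.5, 0, 0, 0, 0, 0, 1, 0, 0, 0, 0, 0, 1, 0, 0, 0]}}

```text
time: 19.6
tcp_pos: [0.4291, -0.2382, 0.0356]
eef_rot: [180.0, 0.0, 85.4]
ft_force: [0.8, 0.2, 2.1]
finger_gap: 0.002
finger_force: 0.6
```

{"api": "apply_moves", "payload": {"series": [0, 0, 0.5, 0, 0, 0, 0, 0, 1, 0, 0, 0, 0, 0, 1, 0, 0, 0]}}

```text
time: 19.98
tcp_pos: [0.4291, -0.2383, 0.0348]
eef_rot: [180.0, 0.0, 85.4]
ft_force: [0.2, -1.2, 2.8]
finger_gap: 0.003
finger_force: 1.6
```

{"api": "apply_moves", "payload": {"series": [0, 0, 0.3, 0, 0, 0, 0, 0, 0.5, 0, 0, 0, 0, 0, 0.5, 0, 0, 0]}}

```text
time: 20.35
tcp_pos: [0.4291, -0.2383, 0.0347]
eef_rot: [180.0, 0.0, 85.4]
ft_force: [-0.8, -0.6, 8.8]
finger_gap: -0.003
finger_force: 4.2
```

Both ends sink about 3 mm at about 1 N before going firm, so the bar rocks and the lever goes left. I'm lifting off and staging to the right of the knob.

{"api": "apply_moves", "payload": {"series": [0, 0, -8, 0, 0, 0, 0, 0, -40, 0, 0, 0, 0, 0, -100, 0, 0, 0, 30, 55, -105, 0, 0, -4, 60, 110, -105, 0, 0, -8, 90, 165, -105, 0, 0, -12, 122, 220, -105, 0, 0, -12, 122, 229, -105, 0, 0, -12, 122, 229, -105, 0, 0, -12, 122, 229, -105, 0, 0, -12]}}

```text
time: 21.6
tcp_pos: [0.6653, -0.1366, 0.1388]
eef_rot: [-179.9, 0.0, 97.3]
ft_force: [0.5, -0.0, 0.1]
finger_gap: 0.001
finger_force: 0.0
```

```bash
python3 - <<'E'
from h import *
st(); c=get_calibration("wrist"); s=camera("wrist"); t=camera("top"); im=s[:,:,::-1]; cv2.imwrite("pics/w7.png",im); cv2.imwrite("pics/t7.png",t[:,:,::-1])
g=cv2.GaussianBlur(im,(3,3),0).max(2)
n,l,q,ce=cv2.connectedComponentsWithStats((g<70).astype(np.uint8))
for k in range(1,n):
    if 80<q[k,4]<6000: print(q[k].tolist(),ce[k].round(1),cast("wrist",*ce[k],.092,c).round(4))
print("tally top",cast("top",315.2,180.5,.02).round(4))
ct=get_calibration("top"); T=np.linalg.inv(c["extrinsics"]);f=210/np.tan(np.radians(c["fovy"]/2))
p=T@[.659,-.075,.092,1]; x,y,z=p[0],-p[1],-p[2]; r=np.hypot(x,y); print("expected knob px",c["cx"]+f*np.arctan2(r,z)*x/r,c["cy"]+f*np.arctan2(r,z)*y/r)
E
```

```text
21.6 [ 0.6653 -0.1366  0.1388] [-1.7986e+02  3.0000e-02  9.7270e+01] [ 0.47 -0.04  0.15] 0.001 [ 21.  45. -21.  86.  18.  53.   2.]
[268, 140, 29, 12, 143] [282.1 146.8] [ 0.6624 -0.0825  0.092 ]
[0, 170, 5, 66, 179] [  1.1 206.7] [ 0.4356 -0.1482  0.092 ]
[274, 252, 5, 35, 163] [276.  269.7] [ 0.669  -0.1635  0.092 ]
[294, 263, 13, 11, 117] [299.4 268.2] [ 0.6844 -0.1605  0.092 ]
tally top [ 0.6568 -0.0694  0.02  ]
expected knob px 278.07508885910954 133.8897861864193
```

View pics/w7.png

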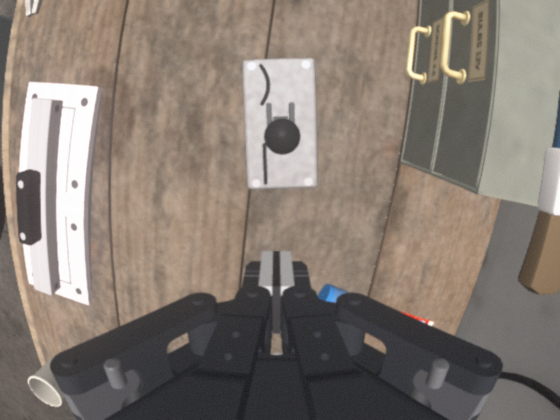

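The lever's knob is at (282,135), within 2 mm of where I expected it, and the straightedge still lies on the cover at the left. I'll lower, then push toward +y.

{"api": "apply_moves", "payload": {"series": [0, 3, 30, 0, 0, 0, 0, 3, 60, 0, 0, 0, 0, 3, 73, 0, 0, 0, 0, 3, 73, 0, 0, 0, 10, 3, 73, 0, 0, 0, 20, 3, 73, 0, 0, 0, 28, 3, 73, 0, 0, 0, 33, 3, 73, 0, 0, 0, 38, 3, 73, 0, 0, 0, 43, 3, 73, 0, 0, 0, 46, 3, 73, 0, 0, 0]}}

```text
time: 23.08
tcp_pos: [0.6642, -0.0892, 0.0662]
eef_rot: [180.0, 0.0, 97.4]
ft_force: [-0.5, -1.6, 0.9]
finger_gap: -0.001
finger_force: 0.5
```

{"api": "apply_moves", "payload": {"series": [4, 0, 0, 0, 0, 0, 8, 0, 0, 0, 0, 0, 12, 0, 0, 0, 0, 0, 16, 0, 0, 0, 0, 0, 20, 0, 0, 0, 0, 0, 22, 0, 0, 0, 0, 0, 22, 0, 0, 0, 0, 0]}}

```text
time: 23.95
tcp_pos: [0.6615, -0.0667, 0.0662]
eef_rot: [180.0, -0.0, 97.4]
ft_force: [-0.3, -1.8, -0.3]
finger_gap: 0.003
finger_force: 0.0
```

{"api": "apply_moves", "payload": {"series": [2, 0, 0, 0, 0, 0, 4, 0, 0, 0, 0, 0, 5, 0, 0, 0, 0, 0, 5, 0, 0, 0, 0, 0]}}

```text
time: 24.45
tcp_pos: [0.6607, -0.0621, 0.0661]
eef_rot: [180.0, -0.0, 97.4]
ft_force: [0.1, -0.7, -0.4]
finger_gap: -0.001
finger_force: 0.3
```

{"api": "apply_moves", "payload": {"series": [1, 0, 0, 0, 0, 0, 2, 0, 0, 0, 0, 0, 2, 0, 0, 0, 0, 0]}}

```text
time: 24.82
tcp_pos: [0.6605, -0.0602, 0.0661]
eef_rot: [-180.0, -0.0, 97.4]
ft_force: [0.3, -1.5, -0.6]
finger_gap: 0.001
finger_force: 0.4
```

{"api": "apply_moves", "payload": {"series": [1, 0, 0, 0, 0, 0, 2, 0, 0, 0, 0, 0, 2, 0, 0, 0, 0, 0]}}

```text
time: 25.2
tcp_pos: [0.6602, -0.0581, 0.0661]
eef_rot: [-180.0, -0.0, 97.4]
ft_force: [0.7, -0.6, -1.2]
finger_gap: -0.0
finger_force: 0.4
```

{"api": "apply_moves", "payload": {"series": [1, 0, 0, 0, 0, 0, 2, 0, 0, 0, 0, 0, 2, 0, 0, 0, 0, 0]}}

```text
time: 25.58
tcp_pos: [0.66, -0.0562, 0.0661]
eef_rot: [-180.0, -0.0, 97.4]
ft_force: [-0.3, -1.1, -1.0]
finger_gap: -0.001
finger_force: 0.4
```

{"api": "apply_moves", "payload": {"series": [1, 0, 0, 0, 0, 0, 2, 0, 0, 0, 0, 0, 2, 0, 0, 0, 0, 0]}}

```text
time: 25.95
tcp_pos: [0.6597, -0.0542, 0.0661]
eef_rot: [180.0, -0.0, 97.4]
ft_force: [-0.7, -2.2, -1.3]
finger_gap: 0.002
finger_force: 0.5
```

{"api": "apply_moves", "payload": {"series": [1, 0, 0, 0, 0, 0, 2, 0, 0, 0, 0, 0, 2, 0, 0, 0, 0, 0]}}

```text
time: 26.32
tcp_pos: [0.6596, -0.0538, 0.0661]
eef_rot: [180.0, 0.1, 97.3]
ft_force: [1.0, -5.6, -0.8]
finger_gap: 0.003
finger_force: 2.6
```

The lever is at its stop (5.6 N). I'm backing off and rising, then checking the result by measurement.

{"api": "apply_moves", "payload": {"series": [-5, 0, 0, 0, 0, 0, -25, 0, 0, 0, 0, 0, -60, 0, 0, 0, 0, 0, -80, 0, -30, 0, 0, 0, -85, 0, -80, 0, 0, 0, -85, 0, -120, 0, 0, 0, -85, 0, -120, 0, 0, 0, -85, 0, -120, 0, 0, 0, -85, 0, -120, 0, 0, 0]}}

```text
time: 27.45
tcp_pos: [0.6693, -0.1368, 0.1845]
eef_rot: [-179.8, -0.1, 97.4]
ft_force: [0.4, 0.7, -0.8]
finger_gap: 0.003
finger_force: 0.0
```

```bash
python3 - <<'E'
from h import *
st(); c=get_calibration("wrist"); im=camera("wrist")[:,:,::-1]; t=camera("top")[:,:,::-1]; cv2.imwrite("pics/w8.png",im); cv2.imwrite("pics/t8.png",t)
T=np.linalg.inv(c["extrinsics"]);f=210/np.tan(np.radians(c["fovy"]/2))
def px(P):
    p=T@[*P,1]; x,y,z=p[0],-p[1],-p[2]; r=np.hypot(x,y); a=f*np.arctan2(r,z)/r; return np.round([c["cx"]+a*x,c["cy"]+a*y],1)
for a in(-.6,0,.6): print("knob",a,px([.661-.13*.066*np.sin(a),-.0755+.066*np.sin(a),.026+.066*np.cos(a)]))
g=im.max(2)
for n,i,th in(("wrist",im,70),("top",t,45)):
    k=cv2.morphologyEx((i.max(2)<th).astype(np.uint8),cv2.MORPH_OPEN,cv2.getStructuringElement(2,(9,9) if n=="wrist" else (4,4)))
    _,_,q,ce=cv2.connectedComponentsWithStats(k)
    print(n,[(x[4],e.round(0).tolist()) for x,e in zip(q[1:].tolist(),ce[1:]) if x[4]<1500])
m=np.zeros(t.shape[:2],bool); m[225:298,285:410]=(t.min(2)>150)[225:298,285:410]
print("cover",rect("top",cv2.morphologyEx(m.astype(np.uint8),cv2.MORPH_CLOSE,np.ones((7,7))),.0235,500))
m[:]=0; m[240:285,300:395]=(t.max(2)<70)[240:285,300:395]; print("grip",rect("top",m,.067,60))
E
```

```text
27.45 [ 0.6693 -0.1368  0.1845] [-1.7984e+02 -5.0000e-02  9.7360e+01] [ 0.4   0.72 -0.77] 0.003 [ 21.  43. -22.  83.  17.  58.   3.]
knob -0.6 [275.3 178.5]
knob 0 [275.2 131.4]
knob 0.6 [275.1  82.9]
wrist [(220, [274.0, 81.0]), (787, [4.0, 198.0]), (80, [253.0, 266.0]), (57, [298.0, 266.0]), (593, [540.0, 385.0])]
top [(478, [27.0, 44.0]), (231, [61.0, 35.0]), (40, [3.0, 52.0]), (196, [354.0, 155.0]), (226, [556.0, 204.0]), (13, [53.0, 393.0])]
cover [[0.4361, -0.1535, 0.2212, 0.0912, 85.318]]
grip [[0.4329, -0.1577, 0.0683, 0.0164, 85.4348]]
```

The knob is at the +0.6 stop, the cover hasn't moved, and the straightedge lies along its middle. Handing in.

```bash
python3 -c "
from bench import *
print(finish_job())"
```

```text
the job is handed in; nothing more can be done
None
```

The straightedge rocked: each end sank about 3 mm when pressed, so I pushed the tally lever left to its stop (arched mark), left the straightedge on the unmoved cover, and handed the job in at about 27.5 s.

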